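# Set the lamp timer wheel to 6 and run the plate cassette up the ramp under the lamp

### The job

First set the exposure timer: roll its knurled thumbwheel by the edge until the 6 sits centred in the little window. Then load the plate: lay the blue cassette, yellow grip towards you at the low end, between the rails of the loading ramp, push it up under the lamp bar and leave it lying flat against the black top stop. Do not disturb the bottle, jar, beaker or tip box standing around, and leave the timer on 6.

Things in the scene. Friction and masses are not known exactly. Their poses are not given: they have to be found in the camera images.
- wheel (a joint): the timer's black and grey knurled thumbwheel. Value in rad: 0 when digit 0 is centred in the window, one digit per 0.628 rad, so 6 is at 3.770. It grows as the top of the wheel is rolled towards the timer's +x (away from its front). End stops at 0 and 9, no clicks; a light even friction (1.3 N at the edge) keeps it where it is left. Starts between 0 and just past 4.
- timer: exposure timer, white box 120 (x) by 110 (y) by 60 mm high, fixed to the bench; origin at the centre of its underside, front is -x, z up. The wheel rises through its top. Beside the wheel a grey arched cover (y -22 to +8 mm, radius 35 mm about the wheel's axis, 5 mm lower than the wheel's edge) hides the white number drum.
- wheel_top (a point): the highest point of the knurled edge, mid-width: x 0, y +18, z 85 mm in the timer's frame. The wheel has radius 40 mm and its axis runs along the timer's y, 45 mm above the bench. The knurled band spans y +9 to +27 mm and stands clear above the box top for 37 mm either way along x.
- window (a point): centre of the digit window at the top of the grey cover: x 0, y -6, z 79 mm in the timer's frame. Window about 19 (x) by 24 mm (y), a small red mark at its centre line. Digits are black on white, about 15 mm tall, their tops towards the timer's +x (read from its front).
- bed: aluminium bed of the loading ramp, fixed, 10 degree slope. Origin on its surface at the face of the black top stop, mid-width, 41 mm above the bench; x uphill, y across, z square to the surface. Surface x -215 mm (low end) to 0. Side rails 8 mm high, 66 mm apart; stop 26 mm high. White lamp bar across it: x -46 to -16 mm, 92 mm wide, underside 24, top 51 mm above the surface.
- cassette: blue plate cassette, loose, 90 (x) by 60 (y) by 12 mm, about 0.15 kg; origin at the centre of its underside, +x is the nose (end with the white plate), z up. Yellow upright grip rib: x -43 to -13 mm, 14 mm thick in y, from 12 up to 43 mm above the underside. Starts flat on the bench. Loaded, the nose touches the stop and the rib stays outside the lamp bar.
- nose (a point): the middle of the lower front edge of the cassette: x +45 mm, y 0, z 0 in its frame
- reagent: amber bottle with a blue cap, radius 27 mm, 120 mm high, loose, standing beyond the timer; origin at the centre of its base. Not to be disturbed.
- jar: white jar with a blue lid, radius 22 mm, 65 mm high, loose, standing before the low end of the ramp; origin at the centre of its base. Not to be disturbed.
- beaker: glass beaker, radius 31 mm, 85 mm high, loose, standing at the far middle of the bench; origin at the centre of its base. Not to be disturbed.
- tipbox: green tip box with a clear lid, 41 by 67 by 48 mm high, loose, in front of the timer; origin at the centre of its base. Not to be disturbed.
Mind the look-alikes: they are no part of the job. Leave any purple look-alike of the part that bears bed alone. Leave any green look-alike of the timer alone.

How it is judged:
By the outcome, as a careful person would: the job done as asked, in the order asked, and still so for the second after the job is handed in, with the robot touching nothing.
It also fails if it takes over 61 s, if anything falls off the work surface, if the arm or the gripper's body presses on something with over 40 N, if the wrist force passes 120 N, or if a joint passes its speed limit or range.

### The arm

A 7-joint arm with a two-finger parallel gripper is mounted at the origin on the work surface. World frame = base frame: x ahead of the robot, y to its left, z up, the work surface at z = 0. Lengths are in mm, angles in rad, forces in N, time in s.
With the tool pointing down it reaches from about 425 to 1025 mm from the base axis. Payload 3.6 kg.
Tool frame: the origin (TCP) lies on the mounting face of the last link; the fingertips stand 173 mm ahead of it and the grasp point (between the pads) lies 155 mm ahead of it (bot.tip_reach is the distance from the TCP to the fingertips, in mm); z points along the fingers, y is the line along which they close (so a half turn about z gives the same grasp; the last joint's range is limited). The gripper opens to 85 mm and grips with 20 to 120 N. Pads are 22 mm wide; open, the fingers measure 114 mm over their backs; the gripper's body (76 mm by 85 mm) begins 54 mm behind the grasp point. The pads swing forward as they close: fully open they stand 13 mm farther back than shut.
Start: joints at [1.206, 0.591, 0.048, 1.609, -0.033, 0.943, -0.034], TCP at [193.945, -698.581, 404.702] pointing down, gripper open.
Joint ranges: [-2.69, 2.69], [-0.47, 2.24], [-1.27, 1.36], [0.19, 2.51], [-1.53, 4.68], [0.08, 2.07], [-3.09, 3.09]. Speed limits (rad/s): [2.57, 2.57, 3.14, 3.14, 3.14, 3.14, 3.14].

### API

Orientations are given as a rotation vector (axis times angle).
In Python, from bench import bot, hand, planner, eyes, telemetry gives the robot as it stands. Calls block until the motion is done:
- bot.move_pose(position, orientation): joint-space move of the TCP to a pose.
- bot.movel(position, ori=None, max_speed=150): straight line of the TCP; ori=None keeps the orientation; max_speed is the mean speed in mm/s.
- bot.movej(angles): joint-space move.
- hand.move_gripper(opening, grasp_force=None): finger opening in mm; grasp_force is the grip in N (None keeps the last); returns when the fingers have stopped.
- bot.dwell(seconds).
- planner.inverse_kinematics(position, orientation): joint angles nearest the present ones, or None.
- eyes.camera(name): name is "side" or "top"; returns (picture, depth): 480x640x3 uint8, blue, green, red; 480x640 float32, mm along the optical axis (not along the pixel's ray), 0 where there is no reading.
- eyes.calibration(name): a dict with "vertical_fov" (degrees; the focal length in pixels is half the picture's height over the tangent of half this angle, whatever the lens; pixels are square), "cx", "cy" (the principal point, pixels), "pose" (4x4, takes a point from camera to world coordinates). Camera axes: x right, y down, z forward; pixel columns grow to the right and rows downward; lengths in mm; the calibration is good to about 2 mm. A picture is of the moment at which its call begins. calibration takes no time and is no camera call.
A pose or a line that the arm cannot do raises bot.IKError and nothing moves.
- bot.finish_job(): hands the job in; it is judged then, once.
Readings, each from a call of its own:
- telemetry.get_t(): time.
- telemetry.get_joint_pos(): joint angles.
- telemetry.get_joint_velocities(): joint speeds.
- telemetry.get_joint_torque(): joint torques, N m.
- telemetry.get_tcp_pos(): TCP position.
- telemetry.get_tcp_rot(): TCP orientation.
- telemetry.get_contact_force(): force on the tool from outside, world axes, zero at the start.
- telemetry.get_ft_torque(): the same for the moment, N m.
- telemetry.get_width(): finger opening in mm.
- telemetry.get_grip_force(): force on a finger pad.
Only numpy, scipy, OpenCV 4.12 (cv2) and the standard library are available. Lean on these libraries where they do the work, as an engineer would, in place of code of your own. Each camera call takes 0.05 s, during which the arm holds its last target. There are 200 camera calls.

## Working session

There is one attempt and no reset: what is moved stays moved. The work goes in short steps, each a Python script; the robot and the scene stay as the last script left them, time stands still between calls to the robot, and variables do not carry over. Pictures are saved under pics/ and viewed, at most 10 in all, crops included, and the job is handed in when it is done.

```bash
ls; mkdir -p pics
cat > h.py <<'E'
import numpy as np, cv2
from bench import bot, hand, planner, eyes, telemetry
from scipy.spatial.transform import Rotation as R
def pts(name):
    im,d=eyes.camera(name); c=eyes.calibration(name)
    f=240/np.tan(np.radians(c["vertical_fov"])/2)
    v,u=np.mgrid[:480,:640]
    P=np.stack([(u-c["cx"])/f*d,(v-c["cy"])/f*d,d],-1)
    T=np.array(c["pose"]); W=P@T[:3,:3].T+T[:3,3]; W[d==0]=np.nan
    return im,W
E
python3 - <<'E'
from h import *
for n in("top","side"):
    im,W=pts(n); np.savez(n+"0.npz",im=im,W=W); cv2.imwrite(f"pics/{n}0.png",im)
    c=eyes.calibration(n); print(n,c["vertical_fov"],c["cx"],c["cy"],np.round(c["pose"],3).tolist())
print(telemetry.get_t(),telemetry.get_tcp_rot())
E
```

```text
pics
top 46.62538459986436 328.86662717889766 234.3860419303117 [[-0.014, -0.985, 0.172, 344.393], [-1.0, 0.012, -0.013, -11.321], [0.01, -0.172, -0.985, 1291.935], [0.0, 0.0, 0.0, 1.0]]
side 49.18398120224523 317.4309520429201 236.49695574732306 [[-0.892, -0.309, 0.33, 137.271], [-0.451, 0.574, -0.683, 841.173], [0.021, -0.758, -0.651, 931.525], [0.0, 0.0, 0.0, 1.0]]
0.1 [-3.11081242e+00 -4.23935464e-01  6.60717220e-04]
```

View pics/top0.png

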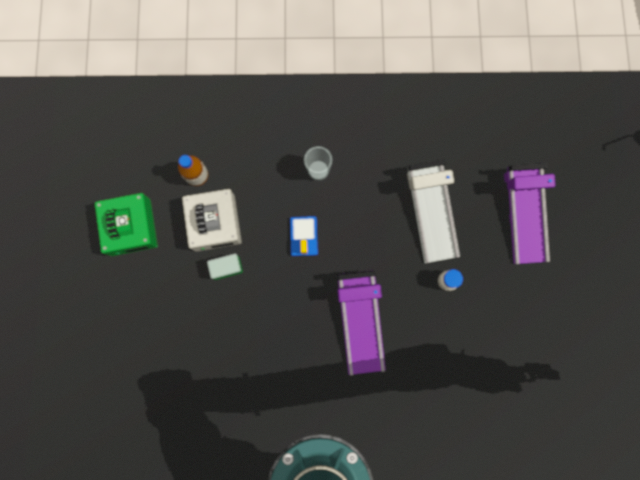

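View pics/side0.png

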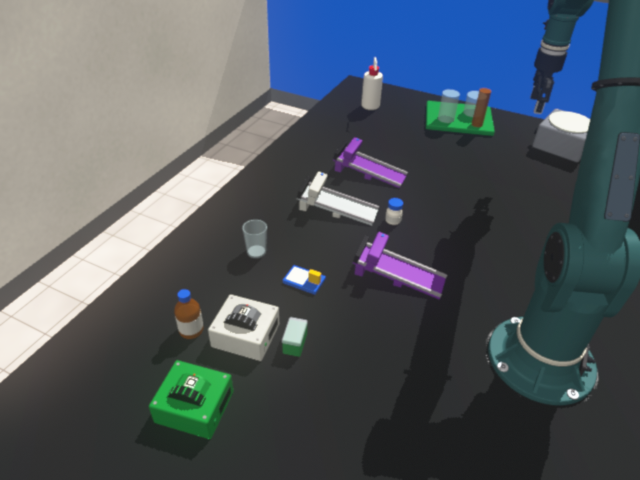

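The top view shows the white timer at (211,219), the cassette at (304,236) with its nose up and away, and the aluminium ramp at (433,215). The jar is at (450,280), below the ramp, and the tip box is at (224,266), in front of the timer. Next I'll take enlarged crops and fits.

Run:
```python
from h import *
t=np.load("top0.npz"); s=np.load("side0.npz")
def crop(im,x,y,w,h,S): return cv2.resize(im[y:y+h,x:x+w],S,interpolation=cv2.INTER_CUBIC)
a=crop(t["im"],175,180,75,75,(300,300)); a2=crop(s["im"],205,290,80,70,(400,300)); 
b=crop(t["im"],284,210,40,50,(240,300)); c=crop(t["im"],395,155,80,120,(200,300)); d=crop(t["im"],196,203,30,30,(300,300))
o=np.zeros((600,800,3),np.uint8); o[:300,:300]=a;o[:300,300:700]=a2;o[300:,:240]=b;o[300:,240:440]=c;o[300:,440:740]=d
cv2.imwrite("pics/c0.png",o)
W=t["W"]; im=t["im"]
def rect(m,box,lab):
    x,y,w,h=box; k=np.zeros(m.shape,bool);k[y:y+h,x:x+w]=1;k&=m
    P=W[k]; r=cv2.minAreaRect(P[:,:2].astype(np.float32)); print(lab,len(P),r,np.nanmedian(P[:,2]))
    return P
z=W[...,2]
rect((z>52)&(z<66),(170,178,80,80),"timer top")
hsv=cv2.cvtColor(im,cv2.COLOR_BGR2HSV)
blue=(hsv[...,0]>95)&(hsv[...,0]<125)&(hsv[...,1]>120)
rect((z>6)&(z<20),(284,210,40,50),"cassette top")
rect((z>30),(284,210,40,50),"rib")
for n,b in dict(ramp=(400,155,65,115),tip=(200,250,45,32),jar=(432,262,36,34),bottle=(170,145,45,45)).items(): rect(z>8,b,n)
rect((z>70),(400,155,65,45),"bar")
P=W[165:270,405:465].reshape(-1,3)
for n,b in dict(jar=(432,262,36,34),bottle=(170,145,45,45),tip=(200,250,45,32),beaker=(300,140,35,45)).items():
    x,y,w,h=b; q=W[y:y+h,x:x+w].reshape(-1,3); q=q[q[:,2]>8]; print(n,np.percentile(q,[5,50,95],axis=0).round().tolist())
# bed points along the ramp
for v in range(165,270,6): print(v,[W[v,u].round().tolist() for u in (420,433,446)])
```

```text
timer top 1977 ((619.6766967773438, 245.5928955078125), (161.07574462890625, 110.67207336425781), 8.967496871948242) 59.53749855896581
cassette top 888 ((573.8817749023438, 27.768611907958984), (111.86421203613281, 81.87744903564453), 3.0056257247924805) 11.894695713355873
rib 90 ((537.328125, 31.845897674560547), (13.978188514709473, 30.28173828125), 89.22764587402344) 42.35262638333711
ramp 3256 ((625.8604125976562, -271.21490478515625), (143.54104614257812, 257.5445251464844), 87.12017822265625) 27.33730036716338
tip 625 ((492.5557556152344, 211.43063354492188), (41.94112014770508, 67.18177795410156), 14.238174438476562) 46.90092478753854
jar 380 ((455.8381652832031, -296.9493713378906), (40.79540252685547, 41.598880767822266), 50.6612548828125) 62.829001070950994
bottle 661 ((736.4171752929688, 290.07818603515625), (98.3076171875, 52.61866760253906), 11.785931587219238) 80.2694347066788
bar 591 ((691.5364990234375, -257.0641174316406), (60.37211227416992, 92.586181640625), 9.925334930419922) 85.31047990800721
jar [[437.0, -314.0, 20.0], [455.0, -294.0, 63.0], [472.0, -279.0, 68.0
[... 841 characters left out ...]
[613.0, -271.0, 22.0], [613.0, -302.0, 21.0]]
219 [[598.0, -239.0, 31.0], [599.0, -270.0, 24.0], [599.0, -301.0, 20.0]]
225 [[584.0, -239.0, 28.0], [586.0, -271.0, 18.0], [585.0, -301.0, 19.0]]
231 [[572.0, -240.0, 16.0], [572.0, -271.0, 16.0], [573.0, -303.0, 8.0]]
237 [[559.0, -241.0, 10.0], [559.0, -271.0, 9.0], [558.0, -301.0, 14.0]]
243 [[546.0, -241.0, 3.0], [544.0, -271.0, 10.0], [544.0, -301.0, 9.0]]
249 [[532.0, -242.0, -2.0], [531.0, -270.0, 7.0], [530.0, -300.0, 12.0]]
255 [[518.0, -241.0, -4.0], [517.0, -270.0, 7.0], [516.0, -300.0, 6.0]]
261 [[503.0, -240.0, 3.0], [503.0, -270.0, 1.0], [502.0, -300.0, 6.0]]
267 [[490.0, -239.0, 0.0], [490.0, -271.0, -5.0], [489.0, -301.0, -3.0]]
```

View pics/c0.png

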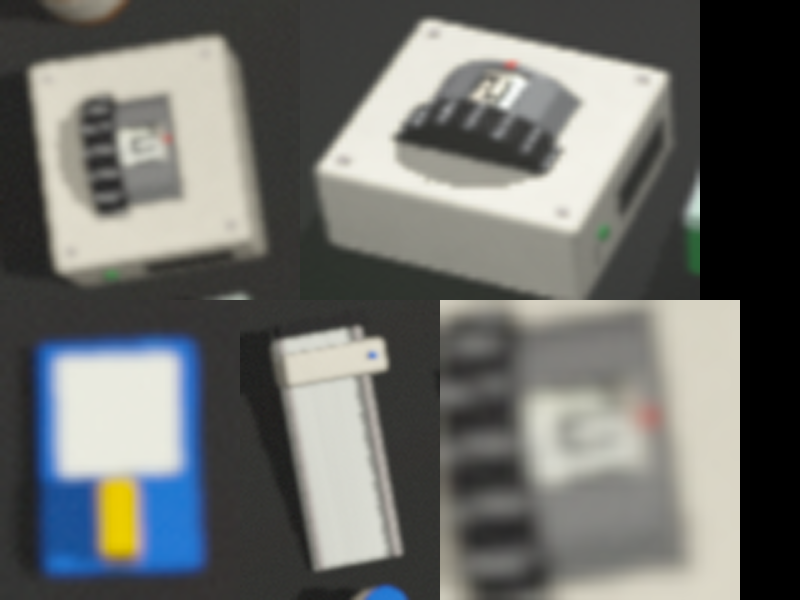

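The window shows what looks like a 2, still blurred. I'll fit the poses by silhouette in both cameras, check them with an overlay, and rectify the digit window.

```bash
cat >> h.py <<'E'
from scipy.optimize import minimize
def proj(n,P):
    c=eyes.calibration(n); T=np.linalg.inv(np.array(c["pose"])); f=240/np.tan(np.radians(c["vertical_fov"])/2)
    Q=np.asarray(P,float)@T[:3,:3].T+T[:3,3]; return np.c_[f*Q[:,0]/Q[:,2]+c["cx"],f*Q[:,1]/Q[:,2]+c["cy"]]
def frame(x,y,yaw,z=0,pitch=0):  # pitch>0: x axis uphill
    return R.from_euler("ZY",[yaw,-pitch]),np.array([x,y,z])
def box(lo,hi): return np.array([[a,b,c] for a in(lo[0],hi[0]) for b in(lo[1],hi[1]) for c in(lo[2],hi[2])],float)
def place(fr,P): return fr[0].apply(P)+fr[1]
def rend(n,fr,boxes,S=4):
    m=np.zeros((480*S,640*S),np.uint8)
    for b in boxes:
        h=cv2.convexHull(((proj(n,place(fr,b))+.5)*S).astype(np.float32)); cv2.fillConvexPoly(m,np.round(h).astype(np.int32),255)
    return cv2.resize(m,(640,480),interpolation=cv2.INTER_AREA)/255.
def fit(masks,boxes,p0,**kw):
    def cost(p):
        fr=frame(p[0],p[1],p[2]/100,**kw); return sum(np.abs(rend(n,fr,boxes)-m).sum()/m.sum() for n,m in masks.items())
    r=minimize(cost,p0,method="Nelder-Mead",options=dict(initial_simplex=np.array(p0)+np.array([[0,0,0],[8,0,0],[0,8,0],[0,0,8]]),xatol=.1,fatol=1e-4))
    return r.x,r.fun
def rectify(n,im,fr,S=10):  # window patch in timer frame, top of picture = +x
    xs=np.linspace(14,-14,28*S); ys=np.linspace(8,-20,28*S); X,Y=np.meshgrid(xs,ys,indexing="ij")
    Z=45+np.sqrt(34**2-X**2); q=proj(n,place(fr,np.stack([X,Y,Z],-1).reshape(-1,3))).astype(np.float32).reshape(28*S,28*S,2)
    return cv2.remap(im,q[...,0],q[...,1],cv2.INTER_CUBIC)
TB=[box([-60,-55,0],[60,55,60])]; CB=[box([-45,-30,0],[45,30,12]),box([-43,-7,12],[-13,7,43])]; LB=[box([-46,-46,24],[-16,46,51])]
E
cat > fit0.py <<'E'
from h import *
D={n:np.load(n+"0.npz") for n in("top","side")}
def cc(m,seed):
    k,l=cv2.connectedComponents(m.astype(np.uint8)); return (l==l[seed[1],seed[0]]).astype(float)
def filled(m):
    c,_=cv2.findContours(m.astype(np.uint8),cv2.RETR_EXTERNAL,cv2.CHAIN_APPROX_NONE); o=np.zeros(m.shape,np.uint8); cv2.drawContours(o,c,-1,1,-1); return o.astype(float)
M={}
for o,(st,ss) in dict(timer=((195,235),(230,335)),cas=((295,247),(298,285))).items():
    M[o]={}
    for n,s in(("top",st),("side",ss)):
        hsv=cv2.cvtColor(D[n]["im"],cv2.COLOR_BGR2HSV)
        m=hsv[...,2]>90
        M[o][n]=filled(cc(m,s)); print(o,n,M[o][n].sum())
M["bar"]={}
for n,(x,y,w,h) in dict(top=(400,155,65,45),side=(295,165,40,50)).items():
    k=np.zeros((480,640));z=D[n]["W"][...,2]; k[y:y+h,x:x+w]=(z[y:y+h,x:x+w]>71); M["bar"][n]=k; print(n,k.sum())
res={}
for o,b,p0,kw in(("timer",TB,[622,245,16],{}),("cas",CB,[574,28,2],{}),("bar",LB,[712,-258,16],dict(z=41,pitch=np.radians(10)))):
    for ms in (["top","side"],["top"],["side"]):
        p,c=fit({n:M[o][n] for n in ms},b,p0,**kw); print(o,ms,p.round(1),round(c,3)); res.setdefault(o,p)
np.save("res.npy",[res[k] for k in("timer","cas","bar")])
F=dict(timer=(frame(*res["timer"][:2],res["timer"][2]/100),TB),cas=(frame(*res["cas"][:2],res["cas"][2]/100),CB),bar=(frame(*res["bar"][:2],res["bar"][2]/100,z=41,pitch=np.radians(10)),LB+[box([-215,-33,0],[0,33,0])]))
S=6; out=np.zeros((600,800,3),np.uint8)
def ov(n,x,y,w,h,s):
    im=cv2.resize(D[n]["im"][y:y+h,x:x+w],None,fx=s,fy=s,interpolation=cv2.INTER_CUBIC)
    for fr,bs in F.values():
        for b in bs:
            q=((proj(n,place(fr,b))+.5-[x,y])*s).astype(int)
            for i in range(8):
                for j in(1,2,4):
                    if not i&j: cv2.line(im,tuple(map(int,q[i])),tuple(map(int,q[i|j])),(0,255,0),1)
    return im
for (r,c),im in {(0,0):ov("top",178,182,68,72,4),(0,280):ov("top",284,210,40,50,5),(0,490):ov("top",400,160,66,110,3),(300,0):ov("side",295,165,90,64,4),(300,370):rectify("top",D["top"]["im"],F["timer"][0],7),(300,580):rectify("side",D["side"]["im"],F["timer"][0],7)}.items():
    out[r:r+im.shape[0],c:c+im.shape[1]]=im[:600-r,:800-c]
cv2.imwrite("pics/fit0.png",out)
E
python3 fit0.py
```

```text
timer top 2961.0
timer side 3403.0
cas top 1110.0
cas side 821.0
top 572.0
side 254.0
timer ['top', 'side'] [601.  241.4  15.8] 0.099
timer ['top'] [602.4 242.9  16.5] 0.042
timer ['side'] [599.6 239.7  15.9] 0.023
cas ['top', 'side'] [565.4  30.2   3.2] 0.139
cas ['top'] [566.6  32.2   3. ] 0.082
cas ['side'] [564.4  29.1   2.2] 0.039
bar ['top', 'side'] [ 715.7 -256.5   17.5] 0.5
bar ['top'] [ 716.2 -255.2   15.9] 0.136
bar ['side'] [ 715.3 -261.5   19.3] 0.294
```

View pics/fit0.png

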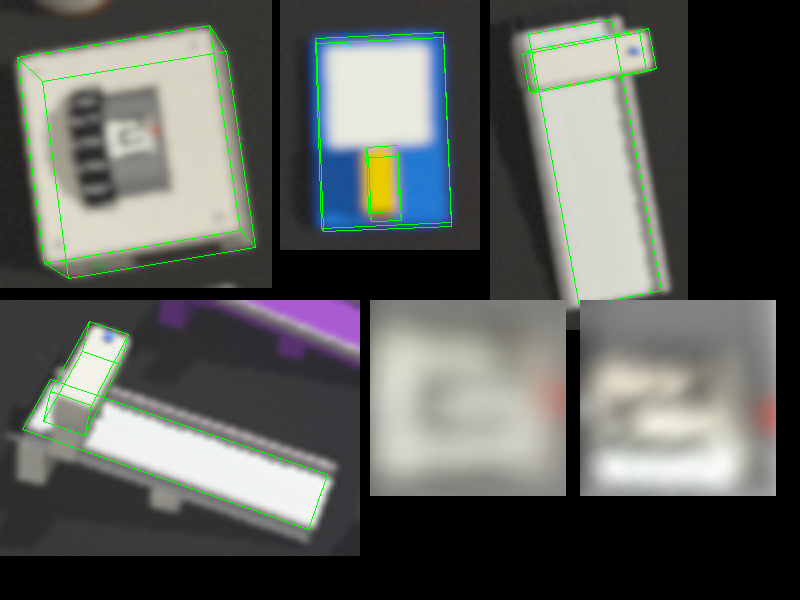

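The fits agree within about 3 mm between cameras. I'll average them and begin the wheel: closed fingertips pressed on the wheel's apex, with straight rolling strokes.

```bash
cat >> h.py <<'E'
TF=frame(601,241.4,.160)
def tori(yaw,pitch=0,flip=False):  # tool z into the surface, tool x along +x of frame (or -x if flip)
    s=-1 if flip else 1
    return (R.from_euler("ZY",[yaw,-pitch])*R.from_matrix(np.array([[s,0,0],[0,-s,0],[0,0,-1]]).T)).as_rotvec()
TO=tori(.160)
def tw(x,z): return place(TF,np.array([[x,18,z+173]]))[0]
def fz(): return telemetry.get_contact_force()[2]
def press(x,F=6,z=88):
    bot.movel(tw(x,z),max_speed=120); f0=fz()
    while z>81:
        z-=.5; bot.movel(tw(x,z),max_speed=40)
        if abs(fz()-f0)>F: break
    print("press",x,"z",z,"dF",round(fz()-f0,1)); return z
def look(tag):
    o=[]
    for n in("top","side"):
        im,_=eyes.camera(n); o.append(rectify(n,im,TF,10))
        x,y=(182,188) if n=="top" else (210,290)
        o.append(cv2.resize(im[y:y+60,x:x+60],(280,280),interpolation=cv2.INTER_CUBIC))
    cv2.imwrite(f"pics/{tag}.png",np.vstack([np.hstack(o[:2]),np.hstack(o[2:])]))
E
python3 - <<'E'
from h import *
print(planner.inverse_kinematics(tw(-15,130),TO),planner.inverse_kinematics(tw(-15,130),tori(.16,0,True)))
hand.move_gripper(0)
o=TO; q=planner.inverse_kinematics(tw(-15,130),TO)
bot.move_pose(tw(-12,200),TO); print(telemetry.get_t(),fz(),telemetry.get_width())
z=press(-12,5); print(telemetry.get_t())
bot.movel(tw(12,z),max_speed=40); print(telemetry.get_contact_force(),telemetry.get_tcp_pos()-tw(12,z))
bot.movel(tw(12,z+8)); bot.movel(tw(-60,150),max_speed=250)
look("w1"); print(telemetry.get_t())
E
```

```text
[-0.39620457  0.60644119 -0.12886384  1.88232277  0.11971438  0.66019853
 -2.00780513] [ 0.03601347  0.73171211 -0.78871584  1.86252563  0.68758231  0.84333742
  0.62409187]
4.4583 0.05741207780816429 -0.2636978134888201
press -12 z 84.0 dF 7.1
7.5417
[ 1.54220867 -0.63489286  3.372555  ] [0.46102398 0.12525437 0.19397405]
9.1583
```

View pics/w1.png

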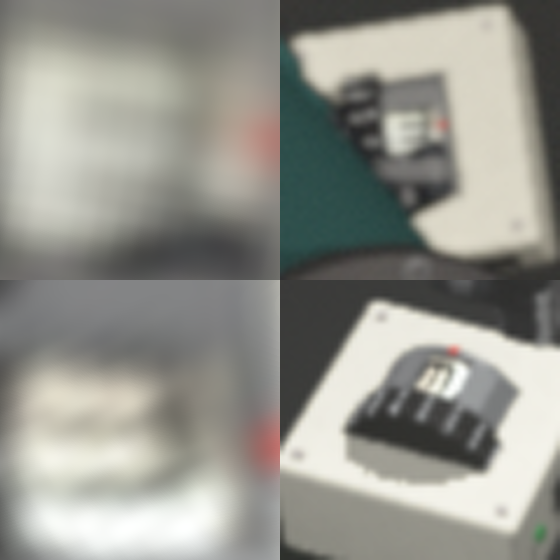

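After a 24 mm stroke the window shows a 3 (three bars in the top view, an m shape in the side view), so it started at 2. Three more digits is about 75 mm of edge.

```bash
cat >> h.py <<'E'
def stroke(a,b,z=83.8):
    bot.movel(tw(a,z+5),max_speed=200); bot.movel(tw(a,z),max_speed=30); f=fz()
    bot.movel(tw(b,z),max_speed=50); print("stroke",a,b,"Fz",round(f,1),round(fz(),1)); bot.movel(tw(b,z+6),max_speed=100)
AWAY=np.array([470,20,330.])
E
python3 - <<'E'
from h import *
bot.movel(tw(-13,100),max_speed=250)
for i in range(3): stroke(-12.6,12.6)
bot.movel(tw(0,130),max_speed=200); bot.movel(AWAY,max_speed=300)
look("w2"); print(telemetry.get_t())
E
```

```text
stroke -12.6 12.6 Fz 4.2 1.8
stroke -12.6 12.6 Fz 7.4 1.1
stroke -12.6 12.6 Fz 7.9 3.8
15.55
```

View pics/w2.png

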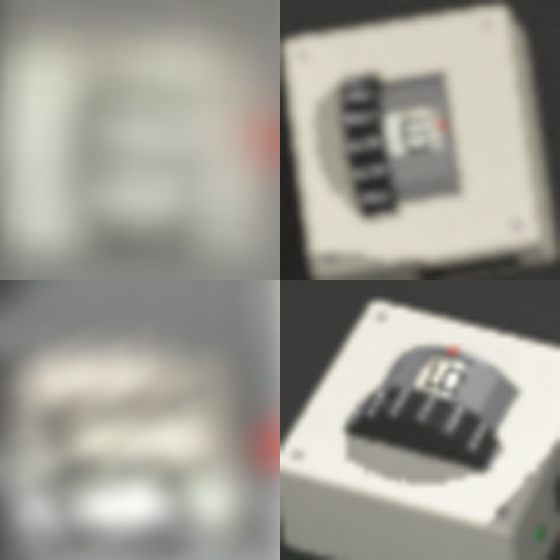

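It shows a 6, seemingly sitting a bit low (towards −x) in the window. I'll quantify this with a bar profile.

Run:
```python
from h import *
acc={}
for n in("top","side"):
    acc[n]=np.mean([rectify(n,eyes.camera(n)[0].astype(np.float32),TF,10).mean(-1) for _ in range(4)],0)
    red=rectify(n,eyes.camera(n)[0],TF,10).astype(int); rm=np.clip(red[...,2]-red[...,:2].max(-1),0,None)**2
    r,c=np.mgrid[:280,:280]; rm=rm*(rm>rm.max()*.3); print(n,"red x,y",14-(r*rm).sum()/rm.sum()/10,8-(c*rm).sum()/rm.sum()/10)
    print([(int(14-i/10) if 0 else round(14-i/10,1),int(acc[n][i,110:180].mean()),int(acc[n][i,85:215].mean())) for i in range(0,280,8)])
a=np.hstack([cv2.normalize(acc[n],None,0,255,cv2.NORM_MINMAX).astype(np.uint8) for n in acc]); a=cv2.equalizeHist(a)
cv2.imwrite("pics/w3.png",a)
```

```text
top red x,y -0.007197435151601539 -18.62270134218228
[(14.0, 130, 129), (13.2, 131, 132), (12.4, 136, 136), (11.6, 144, 143), (10.8, 153, 152), (10.0, 162, 161), (9.2, 172, 169), (8.4, 178, 176), (7.6, 181, 180), (6.8, 181, 180), (6.0, 177, 177), (5.2, 172, 173), (4.4, 170, 171), (3.6, 172, 171), (2.8, 175, 174), (2.0, 179, 178), (1.2, 184, 181), (0.4, 185, 181), (-0.4, 182, 179), (-1.2, 177, 175), (-2.0, 174, 172), (-2.8, 175, 173), (-3.6, 179, 176), (-4.4, 184, 179), (-5.2, 187, 182), (-6.0, 186, 181), (-6.8, 179, 175), (-7.6, 167, 165), (-8.4, 152, 154), (-9.2, 137, 143), (-10.0, 128, 135), (-10.8, 123, 130), (-11.6, 124, 129), (-12.4, 128, 131), (-13.2, 131, 132)]
side red x,y -2.554376827848703 -19.064460417006586
[(14.0, 132, 132), (13.2, 132, 132), (12.4, 132, 132), (11.6, 131, 131), (10.8, 131, 130), (10.0, 131, 130), (9.2, 133, 132), (8.4, 140, 137), (7.6, 150, 146), (6.8, 164, 159), (6.0, 179, 173), (5.2, 191, 184), (4.4, 195, 189), (3.6, 190, 185), (2.8, 178, 175), (2.0, 166, 166), (1.2, 163, 165), (0.4, 173, 173), (-0.4, 192, 190), (-1.2, 210, 206), (-2.0, 218, 213), (-2.8, 210, 206), (-3.6, 192, 189), (-4.4, 174, 172), (-5.2, 167, 168), (-6.0, 178, 178), (-6.8, 198, 195), (-7.6, 217, 212), (-8.4, 224, 218), (-9.2, 216, 210), (-10.0, 194, 190), (-10.8, 167, 166), (-11.6, 145, 148), (-12.4, 135, 141), (-13.2, 136, 143)]
```

View pics/w3.png

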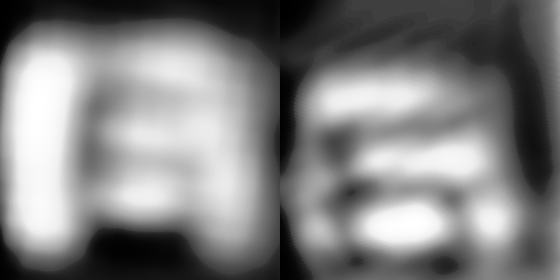

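In both cameras the 6's middle bar lies about 2.4 mm below the red centre line (top camera −2.2, side camera −2.65), so I'll roll +2.9 mm at the edge.

```bash
cat >> h.py <<'E'
def bars():
    for n in("top","side"):
        im=np.mean([eyes.camera(n)[0].astype(np.float32) for _ in range(3)],0)
        a=rectify(n,im,TF,10); rm=np.clip(a[...,2]-a[...,:2].max(-1),0,None)**2; rm*=(rm>rm.max()*.3)
        r=14-(np.mgrid[:280,:280][0]*rm).sum()/rm.sum()/10
        p=a.mean(-1)[:,110:180].mean(1); print(n,"bars rel. red",[round(14-i/10-r,2) for i in range(40,250) if p[i]==p[max(0,i-12):i+13].min()])
E
python3 - <<'E'
from h import *
bars()
bot.movel(tw(-1.4,110),max_speed=300)
stroke(-1.4,1.5)
bot.movel(tw(0,130),max_speed=200); bot.movel(AWAY,max_speed=300)
bars(); print(telemetry.get_t())
E
```

```text
top bars rel. red [np.float64(4.31), np.float64(-2.09)]
side bars rel. red [np.float64(3.96), np.float64(-2.54)]
stroke -1.4 1.5 Fz 6.1 6.4
top bars rel. red [np.float64(0.35), np.float64(-6.15)]
side bars rel. red [np.float64(11.76), np.float64(-0.14), np.float64(-5.64)]
20.2
```

The 6 is now centred within about 0.3 mm in both cameras. Next I'll refine the ramp centre line offline from the saved picture, then grasp the cassette.

Run:
```python
from h import *
im=np.load("top0.npz")["im"].astype(np.float32).mean(-1)
fr=frame(716.2,-255.2,.159,z=41,pitch=np.radians(10))
ys=np.arange(-65,65,.5); C=[];L=[];X=[]
for x in range(-200,-60,10):
    q=proj("top",place(fr,np.c_[np.full(len(ys),x),ys,np.full(len(ys),8.)])).astype(np.float32)
    p=cv2.remap(im,q[None,:,0],q[None,:,1],cv2.INTER_LINEAR)[0]; g=np.diff(cv2.GaussianBlur(p[None],(0,0),2)[0])
    def sub(i): w=np.abs(g[i-6:i+7]); return (w*(ys[i-6:i+7]+.25)).sum()/w.sum()
    lo=sub(10+np.argmax(g[10:110])); hi=sub(150+np.argmin(g[150:245])); X.append(x); C.append((lo+hi)/2); L.append(hi-lo)
print(np.round(C,1),np.round(L,1),np.polyfit(X,C,1))
# low end and stop along x
xs=np.arange(-245,-180,.5)
for y in(-20,0,20):
    q=proj("top",place(fr,np.c_[xs,np.full(len(xs),y),np.zeros(len(xs))])).astype(np.float32)
    p=cv2.remap(im,q[None,:,0],q[None,:,1],cv2.INTER_LINEAR)[0]; print("low end",xs[np.argmax(np.diff(cv2.GaussianBlur(p[None],(0,0),2)[0]))])
```

```text
[0.1 0.3 0.  0.3 0.5 0.8 0.7 0.7 1.2 1.4 1.2 1.3 1.5 1.7] [85.  85.3 85.4 85.  85.5 85.5 85.  85.  85.1 85.4 85.7 84.9 85.5 85. ] [0.01250234 2.52709116]
low end -217.0
low end -217.5
low end -217.5
```

Run:
```python
from h import *
c=np.array([565.5,30.5]);yaw=.026
CF=frame(*c,yaw)
def g(z): return place(CF,np.array([[-28,0,z+155]]))[0]
best=[(np.abs(q-telemetry.get_joint_pos()).sum(),f) for f in(False,True) if (q:=planner.inverse_kinematics(g(100),tori(yaw,0,f))) is not None]
for f in (False,True):
    # also feasible at the ramp?
    B=frame(715,-256.9,.16,z=41,pitch=np.radians(10)); print(f,planner.inverse_kinematics(place(B,np.array([[-140,0,200.]]))[0],tori(.16,np.radians(10),f)))
f=min(best)[1]; print(best)
bot.move_pose(g(90),tori(yaw,0,f)); hand.move_gripper(50,grasp_force=40)
bot.movel(g(32),max_speed=120); print(telemetry.get_contact_force())
hand.move_gripper(0,grasp_force=40)
print(telemetry.get_width(),telemetry.get_grip_force(),telemetry.get_contact_force(),telemetry.get_t())
```

```text
False [ 0.65961845  0.72247934 -0.32788945  2.00475643  0.39017506  0.31597932
 -1.3490962 ]
True [ 1.01130306  0.88092635 -0.873424    1.98943378  1.09254404  0.61535156
  1.18495199]
[(np.float64(0.7659316289091398), False), (np.float64(4.9967842893315035), True)]
[ 0.85341618 -0.19129989  0.30439913]
12.98554476085934 40.96428036689758 [-1.17116085 -0.29606651  6.6040171 ] 22.3
```

The cassette is gripped (13 mm). I'll lift it and carry it above the ramp, tilted 10°, then check alignment in both cameras.

```bash
cat >> h.py <<'E'
RY=.1715; BF=frame(713.3,-254.4,RY,z=41,pitch=np.radians(10)); BO=tori(RY,np.radians(10))
def bp(x,z,y=0): return place(BF,np.array([[x-73,y,z+32+155]]))[0]   # nose at x, underside at z
def wire(n,im,x,y,w,h,s,fs):
    o=cv2.resize(im[y:y+h,x:x+w],None,fx=s,fy=s,interpolation=cv2.INTER_CUBIC)
    for fr,b in fs:
        q=((proj(n,place(fr,b))+.5-[x,y])*s).astype(int)
        for i in range(8):
            for j in(1,2,4):
                if not i&j: cv2.line(o,tuple(map(int,q[i])),tuple(map(int,q[i|j])),(0,255,0),1)
    return o
E
python3 - <<'E'
from h import *
p=telemetry.get_tcp_pos(); bot.movel(p+[0,0,130],max_speed=250)
bot.move_pose(bp(-62,70),BO); bot.movel(bp(-62,14),max_speed=120)
print(telemetry.get_contact_force(),telemetry.get_width(),telemetry.get_t())
fs=[(BF,box([-215,-33,0],[0,33,0])),(BF,CB[0]+[-62-45,0,14])]
t=eyes.camera("top")[0]; s=eyes.camera("side")[0]
o=np.zeros((600,800,3),np.uint8)
a=wire("top",t,395,155,75,118,5,fs); b=wire("side",s,290,160,105,80,4,fs)
o[:a.shape[0],:a.shape[1]]=a; o[:b.shape[0],380:380+b.shape[1]]=b[:, :420]; cv2.imwrite("pics/r1.png",o)
E
```

```text
[-0.27170707 -0.21689397 -1.62023741] 13.186559935516565 24.7917
```

View pics/r1.png

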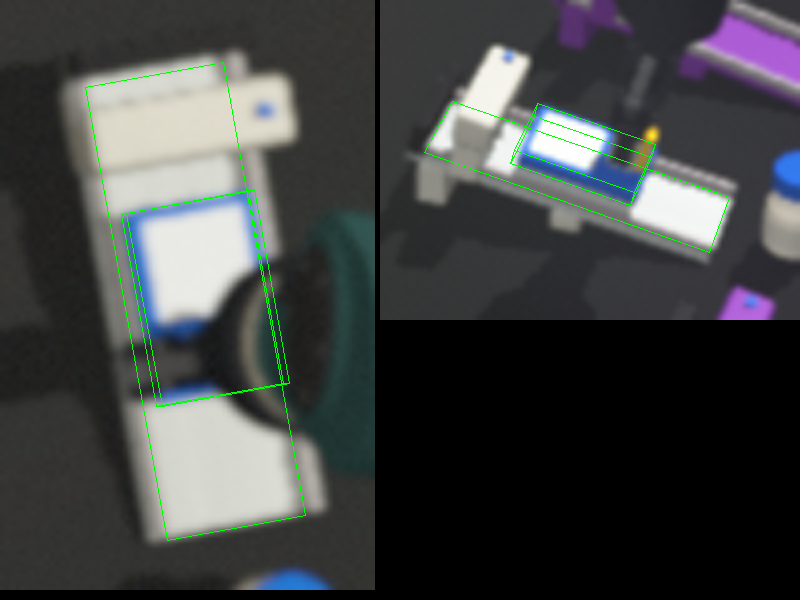

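In both views the cassette sits about 1.2 mm to −y of the model, relative to the bed; in the top view its edges are at columns 128 and 257, against 124–126 and 253 predicted. I'll correct for that, lower it and push with force watch.

Run:
```python
from h import *
Y=1.2; x=-62
ux=BF[0].apply([1,0,0]);uy=BF[0].apply([0,1,0]);uz=BF[0].apply([0,0,1])
def F():
    f=np.array(telemetry.get_contact_force())-f0; return np.round([f@ux,f@uy,f@uz],1)
f0=np.array(telemetry.get_contact_force())
bot.movel(bp(x,5,Y),max_speed=80); print(F())
z=5
while z>-3:
    z-=1; bot.movel(bp(x,z,Y),max_speed=40); f=F(); print(z,f)
    if f[2]>3: break
ok=abs(f[1])<8 and z<=3
print("ok",ok,telemetry.get_t())
if ok:
    while x<6:
        x+=8 if x<-12 else 2; bot.movel(bp(x,z,Y),max_speed=80); f=F(); print(x,f)
        if f[0]<-9 or abs(f[1])>20: break
print(telemetry.get_t(),telemetry.get_tcp_pos()-bp(x,z,Y),telemetry.get_width())
```

```text
[0.3 0.2 0. ]
4 [0.4 0.3 1.6]
3 [-0.8  0.1  0.8]
2 [0.1 0.  0.2]
1 [-0.7  0.2  5.7]
ok True 26.1583
-54 [ 0.9 -0.8  5. ]
-46 [-1.9 -0.2  7.6]
-38 [-2.4 -0.2  9.2]
-30 [-2.3  0.3  9.6]
-22 [-2.   0.7 10.6]
-14 [-2.4 -0.4  9.4]
-6 [-3.3 -0.1  9.5]
-4 [-5.4  2.  12.9]
-2 [-6.7  0.3 12.9]
0 [-6.6  0.4 13.6]
2 [-6.5 -0.3 13.4]
4 [-6.6  0.1 13.5]
6 [-5.9  0.5 13.9]
29.4083 [-2.38882899 -0.96400735 -0.21786402] 13.349686631709742
```

Run:
```python
from h import *
fs=[(BF,box([-215,-33,0],[0,33,0])),(BF,CB[0]+[-45,0,0]),(BF,CB[1]+[-45,0,0])]
t=eyes.camera("top")[0]; s=eyes.camera("side")[0]
o=np.zeros((600,800,3),np.uint8)
a=cv2.resize(t[155:235,395:470],None,fx=5,fy=5,interpolation=cv2.INTER_CUBIC); b=wire("side",s,292,165,80,70,5,fs); c=cv2.resize(s[170:220,295:355],None,fx=5,fy=5,interpolation=cv2.INTER_CUBIC)
o[:400,:375]=a; o[:350,380:780]=b; o[350:600,400:700]=c; cv2.imwrite("pics/r2.png",o)
```

```text
(no output)
```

View pics/r2.png

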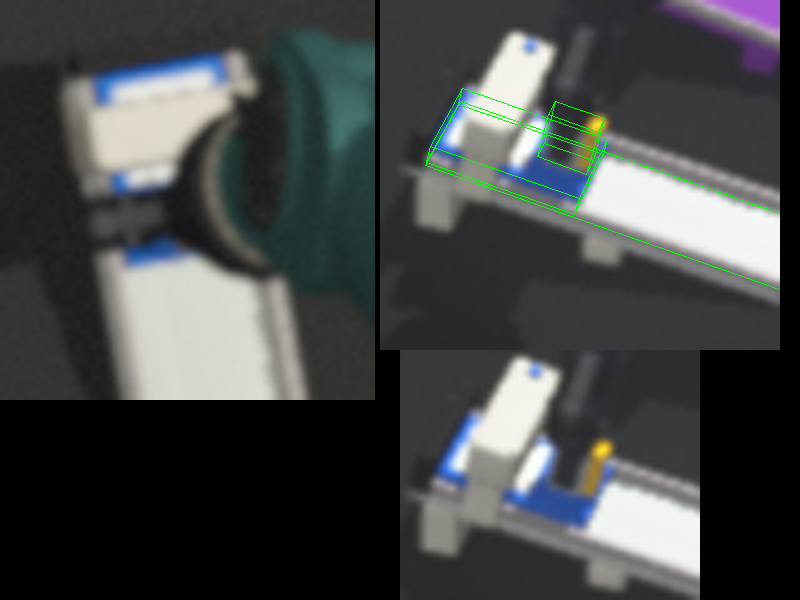

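The nose is past the lamp bar (side view, nose at about (435,160)), but the steady force suggests the grip slipped once the cassette touched the stop. I'll release and push on the rib from behind with closed fingers, to check for a hard stop.

Run:
```python
from h import *
ux=BF[0].apply([1,0,0]);uz=BF[0].apply([0,0,1])
hand.move_gripper(45); p=np.array(telemetry.get_tcp_pos())
bot.movel(p+uz*50,max_speed=150)
def bt(x,z): return place(BF,np.array([[x,1.2,z+173]]))[0]   # fingertip centre
hand.move_gripper(0); bot.movel(bt(-118,65),max_speed=150); bot.movel(bt(-118,20),max_speed=150)
f0=np.array(telemetry.get_contact_force()); x=-118
while x<-90:
    x+=2 if x<-106 else 1; bot.movel(bt(x,20),max_speed=60); f=np.array(telemetry.get_contact_force())-f0
    a=BF[0].inv().apply(np.array(telemetry.get_tcp_pos())-BF[1])[0]; print(x,round(a,2),round(f@ux,1))
    if f@ux<-12: break
print(telemetry.get_t())
```

```text
-116 -115.26 0.8
-114 -113.73 1.5
-112 -111.81 0.5
-110 -109.77 1.4
-108 -107.79 0.0
-106 -105.77 0.2
-105 -104.92 1.1
-104 -103.89 0.5
-103 -102.89 1.5
-102 -101.91 1.4
-101 -100.89 0.7
-100 -99.88 -0.3
-99 -99.34 -1.0
-98 -99.06 -3.3
-97 -98.75 -5.3
-96 -98.44 -6.2
-95 -98.12 -8.0
-94 -97.83 -7.9
-93 -97.52 -9.4
-92 -97.23 -9.9
-91 -96.94 -11.1
-90 -96.64 -13.5
37.3417
```

The force rises linearly to 13 N with the rib's rear at −88 mm, so the nose is hard against the stop. I'll retreat and do a final check.

Run:
```python
from h import *
def bt(x,z): return place(BF,np.array([[x,1.2,z+173]]))[0]
bot.movel(bt(-106,20),max_speed=60); bot.movel(bt(-106,110),max_speed=200); bot.move_pose(np.array([480,-80,380.]),tori(0))
bars(); print(telemetry.get_t())
t=eyes.camera("top")[0]; s=eyes.camera("side")[0]
o=np.zeros((600,800,3),np.uint8)
o[:400,:375]=cv2.resize(t[155:235,395:470],None,fx=5,fy=5,interpolation=cv2.INTER_CUBIC)
o[:350,380:780]=cv2.resize(s[165:235,292:372],None,fx=5,fy=5,interpolation=cv2.INTER_CUBIC)
o[400:,:267]=cv2.resize(t,(267,200),interpolation=cv2.INTER_AREA)
o[360:,460:780]=cv2.resize(s,(320,240),interpolation=cv2.INTER_AREA); cv2.imwrite("pics/r3.png",o)
```

```text
top bars rel. red [np.float64(0.37), np.float64(-6.13)]
side bars rel. red [np.float64(11.73), np.float64(-0.27), np.float64(-5.67)]
39.5917
```

View pics/r3.png

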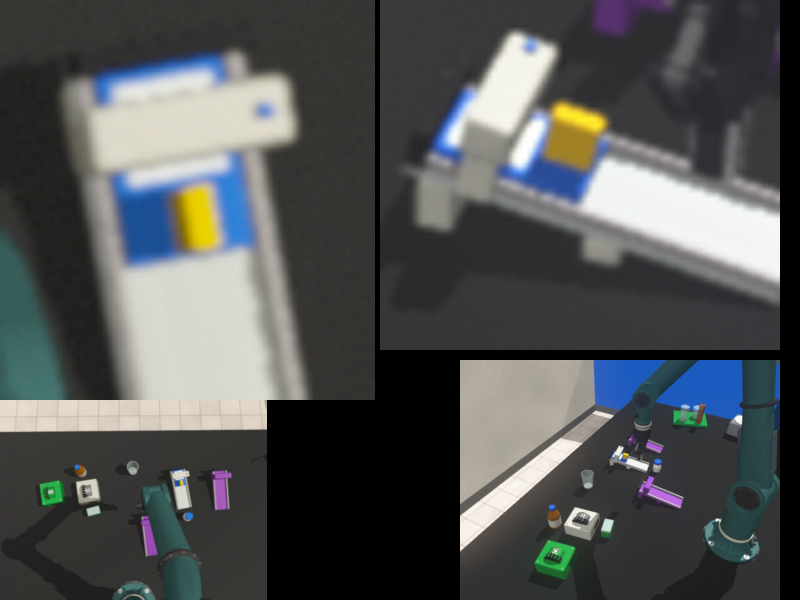

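The cassette lies flat between the rails under the bar, the grip rib is outside it (top view, rib at about (195,218)), the 6 is still centred and the other items look unmoved. Handing in.

```bash
python3 -c "
from bench import bot
print(bot.finish_job())"
```

```text
the job is handed in; nothing more can be done
None
```

The job is handed in (no verdict shown) at about 40 s on the robot clock: the timer reads 6, centred to within about 0.4 mm, and the cassette lies flat under the lamp bar with its nose against the top stop; the bottle, jar, beaker and tip box look undisturbed.

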